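Release the slide lock and run the carriage to its stop

ROBOT

A 7-joint arm with a two-finger parallel gripper is mounted at the origin on a cart in front of the work surface, level with it; the furniture and walls round the work are solid. World frame = base frame: x ahead of the robot, y to its left, z up, the work surface at z = 0. Lengths are in mm, angles in rad, forces in N, time in s.
With the tool pointing down it reaches from about 425 to 1025 mm from the base axis. Payload 9.4 kg.
Tool frame: the origin (TCP) lies on the centre line of the jaws, within the pads' length; the fingertips stand 14 mm ahead of it and the grasp point (between the pads) lies 5 mm behind it (tips_ahead is the distance from the TCP to the fingertips, in mm); z points along the fingers, y is the line along which they close (so a half turn about z gives the same grasp; the last joint's range is limited). The gripper opens to 93 mm and grips with 3 to 60 N. Pads are 15 mm wide; open, the fingers measure 128 mm over their backs; the gripper's body (75 mm by 188 mm) begins 65 mm behind the grasp point.
Start: joints at [1.059, 0.599, -0.003, 1.599, 0.002, 0.943, -0.08], TCP at [305.381, -657.546, 204.618] pointing down, gripper open.
Joint ranges: [-2.57, 2.57], [-0.35, 1.97], [-1.29, 1.29], [0.11, 2.56], [-1.05, 4.19], [0.11, 1.86], [-2.63, 2.63]. Speed limits (rad/s): [2.22, 2.22, 3.01, 3.01, 3.14, 3.14, 3.14].

INTERFACE

Orientations are given as a rotation vector (axis times angle).
In Python, from station import * gives the robot as it stands.
- The arm moves only by the shell command python3 -m crank 'ROWS' [FORCE]. ROWS is JSON, a list that holds one entry, the list of rows, each a list of 7 numbers: the turn, a rotation vector about the tool's x, y, z in degrees, then the shift along the tool's x, y, z in cm, then the gripper's target within -1 to 1 (shut at 1, half-way at 0, fully open at -1). A call has 1 to 5 rows; each row shifts and turns the commanded pose from where the row before left it, along the tool's axes as they then stand; what a row does not reach is not made up. A row lasts 1/10 s, in which the tool goes at most 50 mm and 8.59 degrees, less where a joint would pass 70% of its speed; a pose out of reach is approached as far as the arm can. A call is refused whole if a number of a shift passes 5 or a number of a turn 8.59, either way. A call with a gripper value outside its range is refused whole. The fingers move at their own pace and stop on an object; FORCE is the grip in N (left out, the last holds). Time passes only in rows, so rows that do not move let the fingers close. It gives the time, the measured TCP pose, the force, the opening and the grip force at its end, in the units of the state.
- state(): the state, without advancing time (a new reading comes with each control period).
- capture(name): name is "scene" or "top" or "wrist"; returns a dict with "image" (480x640x3 uint8, blue, green, red), "range_z" (480x640 float32, mm along the optical axis (not along the pixel's ray), 0 where there is no reading), "intrinsics" (3x3 intrinsics, pixels), "rvec" (rotation vector, rad) and "tvec" (3), from world to camera coordinates, as OpenCV has them. Camera axes: x right, y down, z forward; pixel columns grow to the right and rows downward; lengths in mm; the calibration is good to about 2 mm. A picture is of the moment at which its call begins.
- hand_in(): hands the job in; it is judged then, once.
The state is a dict: "time_s": time; "joint_positions": joint angles; "dq": joint speeds; "joint_efforts": joint torques, N m; "tool_pos": TCP position; "tool_rot": TCP orientation; "ft_force": force on the tool from outside, world axes, zero at the start; "torque": the same for the moment, N m; "gripper_width": finger opening in mm; "gripper_force": force on a finger pad.
Only numpy, scipy, OpenCV 4.12 (cv2) and the standard library are available. Lean on these libraries where they do the work, as an engineer would, in place of code of your own. Each camera call takes 0.05 s, during which the arm holds its last target. There are 200 camera calls.

TASK

The small slide on the tray carries a vee block and is locked on its rails. With shut fingertips press the yellow release plate down, keep it down while you push the carriage along the rails until it rests against the red end stop, and only there let the plate spring up so that the carriage is locked. Grip or lift nothing, do not touch the vee block, and leave everything else on the tray where it is.

Things in the scene. Friction and masses are not known exactly. Their poses are not given: they have to be found in the camera images.
- slide_unit: fixed grey bed of a small linear slide, 104 mm wide (its x), 370 mm long (its y), bed plate 10 mm thick, standing on the tray. Origin: centre of its underside. Its +y axis is the sliding direction, from the carriage toward the red end stop; z is up. The carriage runs on two steel rails along y.
- release_top (a point): centre of the top of the yellow, black-ribbed release plate (63 mm across the slide, 58 mm along it) in a pocket of the carriage; rides with both. Up, it is flush with the side cheeks, 36 mm above the tray. Walls 10 mm thick across the sliding direction stand 15 mm above it, inner faces 31 mm ahead and behind; a fingertip holding the plate down can push on the one nearer the stop.
- release (a joint): how far the release plate is pressed down, m: 0 up (a lock pin under it stands between the teeth of a rack: locked), 0.010 fully down. The pin is clear of the rack from 0.004 on. The spring takes about 5 N to start and 9 N fully down. Let go, the plate rises into the next gap of the rack; at the stop it rises fully only with the carriage within about 2 mm of the stop.
- carriage (a joint): position of the carriage along the bed, m: 0 at its locked start, grows toward the end stop. Unlocked, it slides with 2 to 3 N; locked, it has about 2 mm of play and does not slide.
- carriage_nose (a point): middle of the face of the black pad on the leading end of the carriage, 36 mm above the tray; rides with the carriage. It lies 45 mm ahead of the centre of the release plate. The carriage is 100 mm wide and 141 mm long.
- stop_face (a point): middle of the face of the light metal pad on the red end stop that the carriage nose meets, 36 mm above the tray, straight ahead of carriage_nose along the bed's +y. The red stop block is fixed, 60 mm wide and 48 mm high, and starts at this face; its place along the bed differs from run to run.
- vee_block: grey steel vee block, 50 x 50 x 45 mm, bolted on the trailing end of the carriage, its top 74 mm above the tray. Origin: centre of its underside, 67.5 mm behind the centre of the release plate. Not to be touched.
- front_plate: dark steel plate, 90 mm wide, 26 mm high, 3 mm thick, screwed on the leading (outer) face of the carriage's front wall. Origin: its centre, 42.5 mm ahead of the centre of the release plate. Fingers touching it count as gripping the wall.
- bushing: small upright steel bushing, 21 mm across, 24 mm tall. Origin: centre of its underside. Loose; leave it where it stands.
- brass_ring: brass-coloured ring gauge lying flat, 50 mm across, 14 mm thick. Origin: centre of its underside. Loose; leave it where it stands.
- black_ring: black ring gauge lying flat, 45 mm across, 16 mm thick. Origin: centre of its underside. Loose; leave it where it stands.
- grease_tin: round tin with a red label on the lid, 70 mm across, 37 mm tall. Origin: centre of its underside. Loose; leave it where it stands.
- dye_bottle: blue bottle with black cap, 53 mm across, 92 mm tall. Origin: centre of its underside. Loose; leave it where it stands.
- micrometer: outside micrometer lying flat, 46 x 138 x 15 mm. Origin: centre of its underside. Loose; leave it where it stands.
- tape_roll: roll of brown paper tape lying flat, 100 mm across, 24 mm tall. Origin: centre of its underside. Loose; leave it where it stands.

How it is judged:
By the outcome, as a careful person would: the job done as asked, in the order asked, and still so for the second after the job is handed in, with the robot touching nothing.
It also fails if it takes over 32 s, if anything falls off the work surface, if the arm or the gripper's body presses on something with over 40 N, if the wrist force passes 120 N, or if a joint passes its speed limit or range.

## Working session

There is one attempt and no reset: what is moved stays moved. The work goes in short steps, Python scripts to look and compute and a shell command to move; the robot and the scene stay as the last step left them, time stands still between calls to the robot, and variables do not carry over. Pictures are saved under pics/ and viewed, at most 10 in all, crops included, and the job is handed in when it is done.

```bash
mkdir -p pics; ls; python3 - <<'E'
from station import *
import cv2,numpy as np
for n in("scene","top"):
    c=capture(n); cv2.imwrite(f"pics/{n}1.png",c["image"]); np.savez(f"{n}1.npz",**c)
    R=cv2.Rodrigues(np.array(c["rvec"]))[0]; print(n,-R.T@np.array(c["tvec"]).ravel())
s=state();print(s)
E
```

```text
pics
scene [ 28.04867663 312.18393251 748.70507394]
top [ 474.57377561  -29.16259161 1021.15368796]
{'time_s': 0.1, 'joint_positions': array([ 1.05929812,  0.60006862, -0.00252781,  1.60001448,  0.00176591,
        0.94289242, -0.07983083]), 'dq': array([-1.89619596e-03,  1.91537626e-05,  1.75034593e-04, -3.78346117e-03,
       -2.07842485e-03,  1.29222211e-03, -8.23501070e-05]), 'joint_efforts': array([ 5.13261082e-03, -7.66558170e+01,  1.50221698e+00, -2.52939069e+01,
       -5.22945228e-02,  1.35965217e-02,  2.31465219e-05]), 'tool_pos': array([ 305.19288662, -657.1530413 ,  203.84220955]), 'tool_rot': array([-3.06635778e+00, -6.77319413e-01,  6.35173690e-04]), 'ft_force': array([-1.40445371,  0.24151728, -0.43883879]), 'torque': array([-0.01596435,  0.00315564,  0.05030795]), 'gripper_force': 0.0, 'gripper_width': 93.3049271390892}
```

View pics/top1.png

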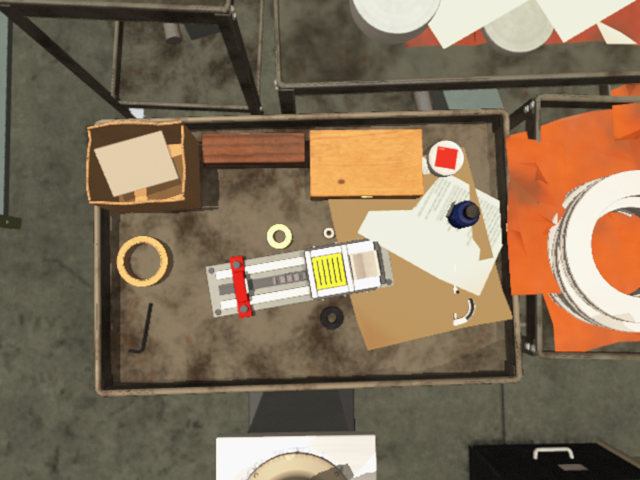

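View pics/scene1.png

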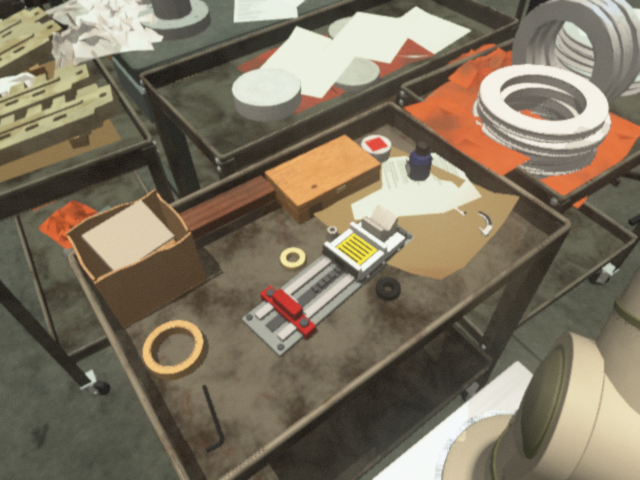

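The top view shows the yellow plate at about (328,271), the vee block at (364,264), the red stop at (240,287) with its metal pad on its right side, and the bed running from (212,290) to (388,265). The loose parts stand clear of the path.

```bash
cat > h.py <<'E'
import numpy as np,cv2
def world(c):
    K=c["intrinsics"];R=cv2.Rodrigues(np.array(c["rvec"]))[0];t=np.array(c["tvec"]).ravel()
    v,u=np.mgrid[:480,:640];z=c["range_z"]
    P=np.stack([(u-K[0,2])/K[0,0]*z,(v-K[1,2])/K[1,1]*z,z],-1)
    return (P-t)@R
def masks(c,W):
    h=cv2.cvtColor(c["image"],cv2.COLOR_BGR2HSV);H,S,V=h[...,0],h[...,1],h[...,2]
    box=(W[...,0]>250)&(W[...,0]<650)&(W[...,1]>-250)&(W[...,1]<300)&(c["range_z"]>0)
    return (H>22)&(H<36)&(S>150)&(V>120)&box&(W[...,2]>20),((H<8)|(H>172))&(S>150)&box&(W[...,2]>10)
E
python3 - <<'E'
from h import *
for n in("top","scene"):
    c=dict(np.load(n+"1.npz"));W=world(c)
    y,r=masks(c,W)
    for nm,m in(("yel",y),("red",r)):
        k,l,st,ce=cv2.connectedComponentsWithStats(cv2.morphologyEx(m.astype(np.uint8),cv2.MORPH_CLOSE,np.ones((5,5))))
        for i in range(1,k):
            if st[i,4]>100:
                p=W[(l==i)]; cc,sz,a=cv2.minAreaRect(p[:,:2].astype(np.float32))
                print(n,nm,st[i],cc,sz,a,"z",np.percentile(p[:,2],[5,50,95]))
    if n=="top":
        for v,u in((271,328),(264,364),(290,312),(268,240),(300,300),(285,256),(260,310),(282,310)):print(u,v,W[v,u])
    # bed+unit footprint
    m=((W[...,2]>6)&(W[...,2]<90)&(W[...,0]>250)&(W[...,0]<650)&(W[...,1]>-250)&(W[...,1]<300)).astype(np.uint8)
    k,l,st,ce=cv2.connectedComponentsWithStats(m)
    for i in range(1,k):
        if st[i,4]>40:
            p=W[l==i];print(n,"blob",st[i],cv2.minAreaRect(p[:,:2].astype(np.float32)),p[:,2].max())
E
```

```text
top yel [312 253  34  36 927] (477.0101013183594, -64.91022491455078) (63.17746353149414, 71.395751953125) 8.831316947937012 z [33.82414528 36.93169492 39.82768635]
top red [229 256  24  62 664] (460.48858642578125, 44.267555236816406) (121.30207824707031, 149.5070343017578) 9.69875431060791 z [23.11519815 44.17029099 50.83913237]
328 271 [477.55583762 -68.96729493  38.4003996 ]
364 264 [ 490.03700137 -137.90988732   56.14446708]
312 290 [441.32509398 -36.9814294   51.61835159]
240 268 [485.92207522 105.15772478  24.75758874]
300 300 [420.25680831 -12.94164417  10.85701577]
256 285 [451.51145868  75.11582432  10.72134159]
310 260 [499.28901344 -33.89801369  50.41216208]
310 282 [456.8250155  -33.31501318  54.36886636]
top blob [134 181  67  30 507] ((609.1619873046875, 236.06031799316406), (39.22585678100586, 121.02379608154297), 22.620323181152344) 89.968364172246
top blob [  205   181   216   169 19167] ((487.9697265625, -36.01849365234375), (324.021728515625, 427.927734375), 0.0020980392582714558) 79.6260363167176
top blob [151 189  25  10  68] ((639.4556884765625, 263.45202636718
[... 1413 characters left out ...]
 (49.795989990234375, 49.23810577392578), 42.47380828857422) 17.39984812850188
scene blob [ 139  251   68   59 1892] ((605.997314453125, 243.35580444335938), (6.840529441833496, 113.49413299560547), 2.343308687210083) 89.99891933096583
scene blob [ 240  266  272  211 4617] ((259.7421569824219, 25.022064208984375), (13.252067565917969, 550.0149536132812), 0.9433296918869019) 66.05271277305076
scene blob [376 277  25  22 386] ((383.6368408203125, -74.65357971191406), (44.675628662109375, 44.5401611328125), 50.686309814453125) 19.467245938792217
scene blob [161 320  44  53 832] ((502.43310546875, 274.7485046386719), (50.338844299316406, 101.74107360839844), 89.99920654296875) 26.755025916678786
```

```bash
python3 - <<'E'
from h import *
from scipy.optimize import minimize
for n in("top","scene"):
    c=dict(np.load(n+"1.npz"));W=world(c);y,r=masks(c,W)
    P=W.reshape(-1,3)
    def fr(p,a,o=(477.5,-69)):
        a=np.radians(a);d=p[:,:2]-np.array(o);return d@[np.cos(a),np.sin(a)],d@[-np.sin(a),np.cos(a)]
    best=None
    for a in np.arange(5,13,.25):
        s,t=fr(P,a);m=(P[:,2]>7)&(P[:,2]<14)&(abs(s)<75)&(t>-10)&(t<230)
        lo,hi=np.percentile(s[m],[1,99]);w=hi-lo
        if best is None or w<best[0]:best=(w,a,(lo+hi)/2)
    print(n,"bed fit",best)
    a=best[1]
    for nm,m in(("yel",y.ravel()),("redtop",r.ravel()&(P[:,2]>42)&(P[:,2]<54)),("wall",(P[:,2]>46)&(P[:,2]<57)),("vee",(P[:,2]>66)&(P[:,2]<80)),("bed",(P[:,2]>7)&(P[:,2]<14))):
        s,t=fr(P,a);q=m&(abs(s)<60)&(t>-130)&(t<230)
        print(nm,q.sum(),"s",np.percentile(s[q],[2,50,98]).round(1),"t",np.percentile(t[q],[1,5,50,95,99]).round(1))
        if nm in("wall","redtop"):print(np.histogram(t[q],np.arange(-50,230,4))[0])
# colour profile along centre line, at height 36
    o=np.array([477.5,-69]);ar=np.radians(a);u=np.array([-np.sin(ar),np.cos(ar)])
    T=np.arange(100,220,4.);pts=np.array([[*(o+u*t),48] for t in T])
    ij=cv2.projectPoints(pts,c["rvec"],c["tvec"],c["intrinsics"],None)[0][:,0].round().astype(int)
    print([(int(t),c["image"][j,i].tolist()) for t,(i,j) in zip(T,ij)])
E
```

```text
top bed fit (np.float64(110.49569635594432), np.float64(12.25), np.float64(9.413885586263945))
yel 786 s [-29.7   0.5  29.7] t [-29.5 -27.3  -0.2  25.4  27.6]
redtop 332 s [-18.3  10.4  38.7] t [163.  164.8 174.  183.5 184.9]
[ 0  0  0  0  0  0  0  0  0  0  0  0  0  0  0  0  0  0  0  0  0  0  0  0
  0  0  0  0  0  0  0  0  0  0  0  0  0  0  0  0  0  0  0  0  0  0  0  0
  0  0  0  0  2 36 66 63 66 62 37  0  0  0  0  0  0  0  0  0  0]
wall 917 s [-41.3   5.7  43.1] t [-69.8 -42.7  37.4 181.9 184.4]
[ 0 17 77 96 58  1  0  0  0  0  0  0  0  0  0  0  0  0  0 13 77 98 90 34
  0  0  0  0  0  0  0  0  0  0  0  0  0  0  0  0  0  0  0  0  0  0  0  0
  0  0  0  0  6 39 61 54 62 56 43  0  0  0  0  0  0  0  0  0  0]
vee 426 s [-26.9  -3.4  21.2] t [-93.2 -91.7 -77.2 -44.1 -42.6]
bed 3002 s [-57.3   4.2  58.1] t [-128.6 -122.2  105.7  222.6  228.6]
[(100, [109, 117, 122]), (104, [110, 116, 126]), (108, [129, 139, 149]), (112, [112, 118, 125]), (116, [115, 121, 127]), (120, [114, 120, 127]), (124, [110, 117, 123]), (128, [114, 123, 128]), (132, [113, 120, 126]), (136, [119, 127, 133]), (140, [115, 
[... 1298 characters left out ...]
9]
[(100, [146, 155, 157]), (104, [154, 165, 166]), (108, [153, 163, 164]), (112, [153, 165, 164]), (116, [151, 162, 163]), (120, [151, 162, 163]), (124, [129, 137, 140]), (128, [150, 162, 162]), (132, [132, 143, 144]), (136, [140, 151, 153]), (140, [116, 125, 126]), (144, [130, 141, 142]), (148, [143, 154, 157]), (152, [120, 126, 128]), (156, [138, 147, 149]), (160, [120, 129, 131]), (164, [165, 177, 204]), (168, [55, 61, 201]), (172, [48, 56, 201]), (176, [46, 53, 203]), (180, [52, 58, 207]), (184, [48, 54, 178]), (188, [40, 46, 104]), (192, [38, 43, 119]), (196, [41, 49, 164]), (200, [56, 60, 100]), (204, [87, 91, 97]), (208, [98, 101, 105]), (212, [101, 106, 110]), (216, [97, 101, 105])]
```

```bash
python3 -m crank '[[[0,0,0,3.1,-3.6,0,1],[0,0,0,3.1,-3.6,0,1],[0,0,0,3.1,-3.6,0,1],[0,0,0,3.1,-3.6,0,1],[0,0,0,3.1,-3.6,0,1]]]'; python3 -m crank '[[[0,0,0,3.1,-3.6,0,1],[0,0,0,3.1,-3.6,0,1],[0,0,0,3.1,-3.6,0,1],[0,0,0,3.1,-3.6,0,1],[0,0,0,3.1,-3.6,0,1]]]'
```

```text
time_s: 0.6
tool_pos: [370.2, -427.1, 204.4]
tool_rot: [-3.067, -0.677, 0.0]
ft_force: [1.3, -0.1, -0.3]
gripper_width: 57.2
gripper_force: 0.0
time_s: 1.1
tool_pos: [435.0, -198.6, 204.6]
tool_rot: [3.068, 0.677, -0.0]
ft_force: [1.3, -0.5, 0.4]
gripper_width: 17.6
gripper_force: 0.0
```

```bash
python3 -m crank '[[[0,0,-8.5,0,0,0,1],[0,0,-8.5,0,0,0,1],[0,0,-8.5,0,0,0,1],[0,0,-8.5,0,0,0,1],[0,0,-8.5,0,0,0,1]]]'; python3 -m crank '[[[0,0,-8.5,0,0,0,1],[0,0,-8.5,0,0,0,1],[0,0,-8.5,0,0,0,1],[0,0,-6,0,0,0,1],[0,0,0,0,0,0,1]]]'
cat >> h.py <<'E'
from scipy.spatial.transform import Rotation as Ro
def rel(s,o=(477.5,-69),a=8.9):
    a=np.radians(a);R=Ro.from_rotvec(s["tool_rot"]).as_matrix();d=np.array(s["tool_pos"])[:2]-np.array(o)
    print("t_s",s["time_s"],"s %.1f t %.1f tipz %.1f"%(d@[np.cos(a),np.sin(a)],d@[-np.sin(a),np.cos(a)],s["tool_pos"][2]-14),"yaw %.2f"%np.degrees(np.arctan2(R[1,0],R[0,0])),"zax",R[:,2].round(3),"F",np.round(s["ft_force"],1),"w",round(s["gripper_width"],1))
    return R
E
python3 -c "
from station import *
from h import *
s=state();rel(s);print(s['tool_pos'])"
```

```text
time_s: 1.6
tool_pos: [434.7, -200.3, 204.4]
tool_rot: [-2.608, -1.752, 0.001]
ft_force: [-0.4, 0.2, -0.0]
gripper_width: 0.8
gripper_force: 0.0
time_s: 2.1
tool_pos: [434.6, -200.5, 204.4]
tool_rot: [-2.04, -2.388, 0.0]
ft_force: [-0.6, 0.1, -0.1]
gripper_width: 0.4
gripper_force: 0.0
t_s 2.1 s -62.7 t -123.3 tipz 190.4 yaw 98.98 zax [-0.  0. -1.] F [-0.6  0.1 -0.1] w 0.4
[ 434.61546783 -200.52514792  204.40783564]
```

```bash
python3 -m crank '[[[0,0,0,3.4,1.57,1.6,1],[0,0,0,3.4,1.57,1.6,1],[0,0,0,3.4,1.57,1.6,1],[0,0,0,3.3,1.57,1.6,1],[0,0,0,0,0,0,1]]]'
python3 - <<'E'
from station import *
from h import *
rel(state())
for n in("wrist","top"):
    c=capture(n);np.savez(n+"2.npz",**c);cv2.imwrite(f"pics/{n}2.png",c["image"])
    W=world(c);y,r=masks(c,W);P=W.reshape(-1,3);a=np.radians(8.9)
    d=P[:,:2]-[477.5,-69];s=d@[np.cos(a),np.sin(a)];t=d@[-np.sin(a),np.cos(a)]
    for nm,m in(("yel",y.ravel()),("redtop",r.ravel()&(P[:,2]>42)&(P[:,2]<54)),("wall",(P[:,2]>47)&(P[:,2]<57)&(t<60)&(t>10))):
        q=m&(abs(s)<60)&(t>-130)&(t<230)
        if q.sum()>20:print(n,nm,q.sum(),"s",np.percentile(s[q],[2,50,98]).round(1),"t",np.percentile(t[q],[2,50,98]).round(1),P[q,2].mean())
E
```

```text
time_s: 2.6
tool_pos: [476.8, -52.1, 139.2]
tool_rot: [-2.036, -2.389, -0.002]
ft_force: [0.4, -0.1, -0.0]
gripper_width: 0.6
gripper_force: 0.0
t_s 2.6 s 1.9 t 16.8 tipz 125.2 yaw 99.13 zax [-0.001  0.002 -1.   ] F [ 0.4 -0.1 -0. ] w 0.6
wrist yel 3515 s [-30.4  -0.1  30.4] t [-22.3   6.2  28.3] 42.450542424730216
wrist redtop 2950 s [-29.3  -1.   27.5] t [165.4 174.2 183.7] 49.60759354318074
wrist wall 1984 s [-43.7  -0.5  42.7] t [32.7 39.2 44.9] 52.13657720977893
top redtop 331 s [-28.3  -0.1  28.6] t [164.3 174.2 184.5] 48.47675669318777
```

View pics/wrist2.png

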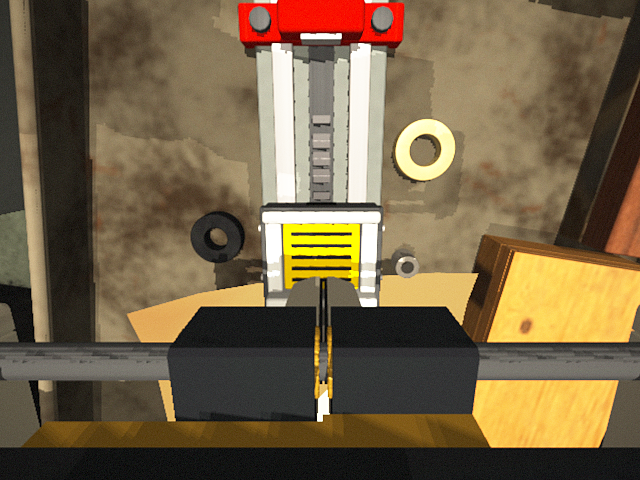

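The wrist view shows the plate at (320,255) squarely ahead of the shut fingers and the stop at (320,20). The rings and bushing at (217,237), (425,150) and (406,265) are clear.

```bash
python3 -m crank '[[[0,0,0,-0.3,-0.2,3,1],[0,0,0,0,0,3,1],[0,0,0,0,0,1.5,1],[0,0,0,0,0,0.7,1],[0,0,0,0,0,0,1]]]' 20
python3 -c "
from station import *
from h import *
rel(state())"
```

```text
time_s: 3.2
tool_pos: [474.1, -61.7, 58.3]
tool_rot: [-2.045, -2.384, 0.002]
ft_force: [1.1, -0.9, 0.4]
gripper_width: 0.5
gripper_force: 0.0
t_s 3.2 s -2.3 t 7.7 tipz 44.3 yaw 98.77 zax [-0.001 -0.001 -1.   ] F [ 1.1 -0.9  0.4] w 0.5
```

```bash
python3 -m crank '[[[0,0,0,0,0,0.6,1],[0,0,0,0,0,0.4,1],[0,0,0,0,0,0.2,1],[0,0,0,0,0,0.2,1],[0,0,0,0,0,0,1]]]'
python3 -c "
from station import *
from h import *
rel(state())"; python3 -m crank '[[[0,0,0,0,0,0.1,1],[0,0,0,0,0,0.1,1],[0,0,0,0,0,0,1]]]'
python3 -c "
from station import *
from h import *
rel(state())"
```

```text
time_s: 3.7
tool_pos: [474.5, -60.6, 44.6]
tool_rot: [-2.042, -2.387, 0.0]
ft_force: [0.2, -0.4, -0.3]
gripper_width: 0.1
gripper_force: 0.0
t_s 3.7 s -1.7 t 8.7 tipz 30.6 yaw 98.91 zax [-0. -0. -1.] F [ 0.2 -0.4 -0.3] w 0.1
time_s: 4.0
tool_pos: [474.4, -60.6, 42.5]
tool_rot: [-2.042, -2.387, 0.0]
ft_force: [0.2, -0.4, -0.6]
gripper_width: 0.4
gripper_force: 0.0
t_s 4.0 s -1.7 t 8.8 tipz 28.5 yaw 98.91 zax [-0. -0. -1.] F [ 0.2 -0.4 -0.6] w 0.4
```

```bash
python3 - <<'E'
from station import *
from h import *
c=capture("scene");np.savez("scene3.npz",**c)
a=c["image"][190:330,260:460];b=capture("wrist")["image"][150:400,170:470]
cv2.imwrite("pics/m3.png",np.hstack([cv2.resize(a,(400,280),interpolation=2),cv2.resize(b,(336,280))]))
s=state();print(s["ft_force"],s["tool_pos"])
E
```

```text
[0.52916655 0.55355314 0.42322654] [474.48425785 -60.61427569  42.59393601]
```

View pics/m3.png

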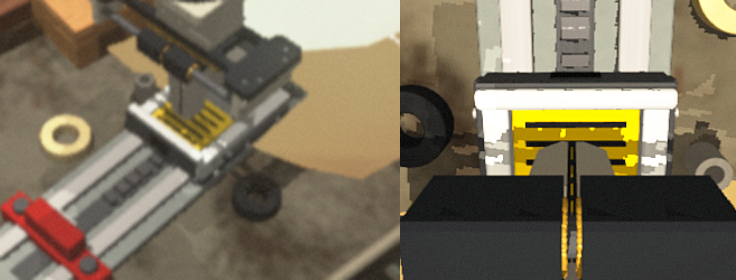

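The view shows the tips over the front half of the plate at (185,115), with no contact force yet. I'll lower in small steps.

```bash
for i in 1 ; do python3 -m crank '[[[0,0,0,0,0,0.15,1],[0,0,0,0,0,0,1]]]'; python3 -m crank '[[[0,0,0,0,0,0.15,1],[0,0,0,0,0,0,1]]]'; python3 -m crank '[[[0,0,0,0,0,0.15,1],[0,0,0,0,0,0,1]]]';done | grep -E "pos|ft"
```

```text
tool_pos: [474.4, -60.7, 41.0]
ft_force: [0.1, 0.0, -0.8]
tool_pos: [474.4, -60.6, 39.5]
ft_force: [-0.2, -0.1, 0.2]
tool_pos: [474.4, -60.6, 38.0]
ft_force: [-0.6, 0.3, 0.0]
```

```bash
python3 - <<'E'
from station import *
from h import *
s=state();print(s["ft_force"],s["tool_pos"],[k for k in s], globals().get("tips_ahead"))
a=np.radians(8.9)
cs={"old":dict(np.load("scene1.npz")),"now":capture("scene"),"wr":capture("wrist")}
for n,c in cs.items():
    W=world(c);P=W.reshape(-1,3);y,r=masks(c,W);d=P[:,:2]-[477.5,-69];ss=d@[np.cos(a),np.sin(a)];t=d@[-np.sin(a),np.cos(a)]
    q=y.ravel()&(abs(ss)<35)&(abs(t)<32)
    print(n,q.sum(),[(lo,np.round(np.median(P[q&(t>lo)&(t<lo+8),2]),1)) for lo in range(-28,30,8) if (q&(t>lo)&(t<lo+8)).sum()>5])
    q=(abs(abs(ss)-40)<5)&(abs(t)<25)&(P[:,2]>25)&(P[:,2]<50);print(" cheek",np.median(P[q,2]))
    if n!="old":
        K=ss
        big=np.hstack([cv2.resize(c["image"][200:290,310:400],(540,540),interpolation=2)]) if n=="now" else None
        if big is not None: cv2.imwrite("pics/m4.png",big)
E
```

```text
[-0.61381886  0.26664404  0.02018572] [474.43706382 -60.60712167  37.95351549] ['time_s', 'joint_positions', 'dq', 'joint_efforts', 'tool_pos', 'tool_rot', 'ft_force', 'torque', 'gripper_force', 'gripper_width'] 14.0
old 599 [(-28, np.float64(35.7)), (-20, np.float64(35.6)), (-12, np.float64(35.5)), (-4, np.float64(35.6)), (4, np.float64(35.6)), (12, np.float64(36.1))]
 cheek 35.75257877308485
now 201 [(-28, np.float64(35.5)), (-20, np.float64(35.4)), (-12, np.float64(35.1)), (-4, np.float64(35.6)), (4, np.float64(34.6)), (12, np.float64(35.3))]
 cheek 35.44680447431753
wr 3531 [(-28, np.float64(38.7)), (-20, np.float64(38.2)), (-12, np.float64(37.4)), (-4, np.float64(38.0)), (4, np.float64(38.1)), (12, np.float64(38.1)), (20, np.float64(38.1))]
 cheek 38.452247781278786
```

View pics/m4.png

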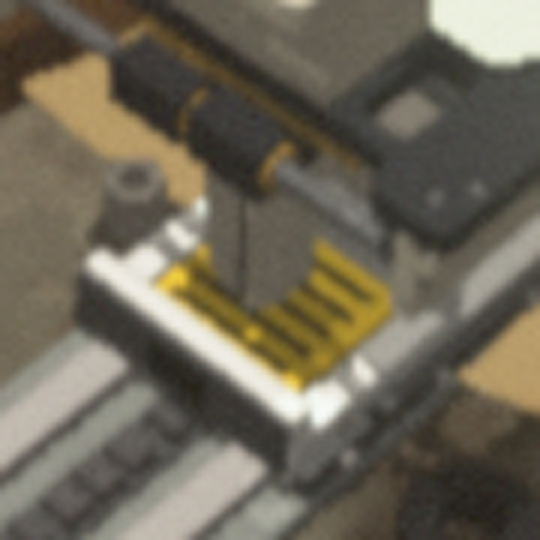

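The plate is still up, and the tips at (265,290) are just above it, so the shut tips are shorter than nominal. I'll keep going down until there is force.

```bash
for i in 1 ; do python3 -m crank '[[[0,0,0,0,0,0.15,1],[0,0,0,0,0,0,1]]]'; python3 -m crank '[[[0,0,0,0,0,0.15,1],[0,0,0,0,0,0,1]]]'; python3 -m crank '[[[0,0,0,0,0,0.15,1],[0,0,0,0,0,0,1]]]';done | grep -E "pos|ft"
```

```text
tool_pos: [474.5, -60.6, 36.5]
ft_force: [0.4, 0.2, -0.8]
tool_pos: [474.4, -60.6, 34.9]
ft_force: [-0.3, 0.5, 0.4]
tool_pos: [474.4, -60.6, 33.4]
ft_force: [0.6, 0.5, -0.6]
```

```bash
python3 - <<'E'
from station import *
from h import *
s=state();R=rel(s);a=np.radians(8.9)
c=capture("scene");W=world(c);P=W.reshape(-1,3);d=P[:,:2]-[477.5,-69];ss=d@[np.cos(a),np.sin(a)];t=d@[-np.sin(a),np.cos(a)]
h=cv2.cvtColor(c["image"],cv2.COLOR_BGR2HSV).reshape(-1,3)
tc=d*0
for z in range(24,110,5):
    q=(abs(ss)<26)&(t>-28)&(t<28)&(P[:,2]>z)&(P[:,2]<=z+5)&(h[:,1]<90)
    if q.sum()>3:print(z,q.sum(),"s",np.percentile(ss[q],[3,97]).round(1),"t",np.percentile(t[q],[3,97]).round(1))
p=cv2.projectPoints(np.array([s["tool_pos"],s["tool_pos"]+14*R[:,2],s["tool_pos"]+[0,0,20]]),c["rvec"],c["tvec"],c["intrinsics"],None)[0][:,0];print(p)
im=cv2.resize(c["image"][200:290,310:400],(540,540),interpolation=2)
for q in p: cv2.circle(im,tuple(((q-[310,200])*6).astype(int).tolist()),5,(255,0,255),-1)
cv2.imwrite("pics/m5.png",im)
E
```

```text
t_s 5.4 s -1.7 t 8.8 tipz 19.4 yaw 98.92 zax [-0. -0. -1.] F [ 0.6  0.5 -0.6] w 0.8
49 15 s [-10.6   8.2] t [15.5 17.1]
54 23 s [-15.6   9.6] t [ 4.7 17.5]
59 28 s [-16.8   8.2] t [ 2.2 17.5]
64 30 s [-17.1  10.3] t [ 5.  17.4]
69 27 s [-17.2  12.9] t [ 4.2 17.6]
74 38 s [-17.8  13.3] t [ 3.6 17.6]
79 31 s [-18.1  10.8] t [ 1.  17.6]
84 28 s [-18.3  11.4] t [ 3.5 17.4]
89 34 s [-18.2  13. ] t [ 7.6 17.3]
94 18 s [-18.6   8.4] t [ 8.4 17.7]
99 12 s [-20. -12.] t [ 4.2 16.9]
104 6 s [-19.1 -13.8] t [ 3.7 17. ]
[[352.05683962 253.09979604]
 [351.86506741 257.66915522]
 [352.34000569 246.38676405]]
```

View pics/m5.png

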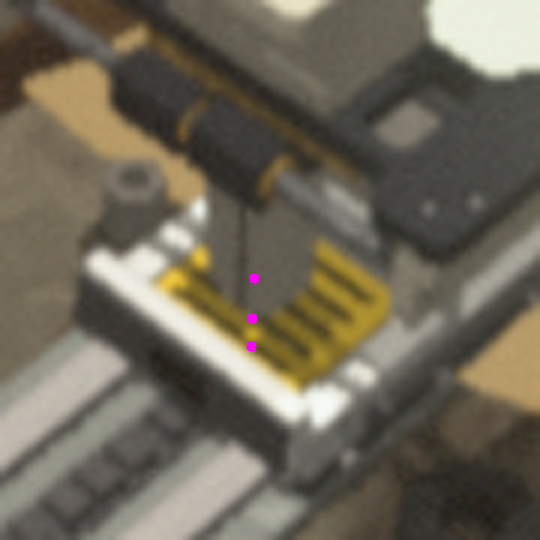

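```bash
python3 - <<'E'
from station import *
from h import *
a=np.radians(8.9)
for n in ("scene","wrist"):
    c=capture(n);W=world(c);P=W.reshape(-1,3);d=P[:,:2]-[477.5,-69];ss=d@[np.cos(a),np.sin(a)];t=d@[-np.sin(a),np.cos(a)]
    for lo in range(-100,100,20):
        q=(ss>lo)&(ss<=lo+20)&(t>-45)&(t<60)&(P[:,2]>55)&(P[:,2]<260)
        if q.sum()>3:print(n,lo,q.sum(),"z",np.percentile(P[q,2],[1,5,50,95]).round(),"t",np.percentile(t[q],[2,98]).round())
    q=(abs(ss)<19)&(t>-28)&(t<24)&(P[:,2]>40)&(P[:,2]<60);print(n,"tip z",np.sort(P[q,2])[:8].round(1))
    # world z of tray near unit
    q=(ss>80)&(ss<110)&(t>60)&(t<160);print("tray z",np.median(P[q,2]))
E
```

```text
scene -100 637 z [132. 135. 172. 175.] t [-25.  43.]
scene -80 377 z [144. 147. 174. 175.] t [-24.  43.]
scene -60 762 z [145. 148. 183. 250.] t [-19.  38.]
scene -40 977 z [134. 144. 221. 256.] t [-23.  43.]
scene -20 728 z [ 57.  64. 167. 255.] t [ 3. 47.]
scene 0 495 z [ 58.  67. 161. 254.] t [15. 47.]
scene 20 145 z [138. 143. 160. 176.] t [24. 44.]
scene 40 114 z [143. 145. 167. 175.] t [23. 39.]
scene 60 459 z [132. 135. 172. 175.] t [-17.  43.]
scene 80 213 z [136. 151. 173. 175.] t [-21.  44.]
scene tip z [46.4 47.1 48.1 48.8 49.5 50.  50.2 50.8]
tray z 0.14157534677626638
wrist -100 1883 z [134. 135. 138. 144.] t [ 8. 43.]
wrist -80 2609 z [135. 137. 149. 152.] t [10. 42.]
wrist -60 8589 z [147. 148. 162. 172.] t [31. 41.]
wrist -40 14478 z [140. 146. 158. 172.] t [31. 46.]
wrist -20 19518 z [ 60.  76. 158. 172.] t [14. 46.]
wrist 0 19368 z [ 65. 140. 158. 172.] t [19. 46.]
wrist 20 10763 z [141. 147. 158. 172.] t [32. 46.]
wrist 40 5382 z [147. 148. 151. 172.] t [32. 41.]
wrist 60 3051 z [134. 135. 140. 151.] t [ 4. 41.]
wrist tip z [40.  40.  40.1 40.1 40.1 40.1 40.2 40.2]
tray z 2.5155630539692204
```

Body underside to tip measures 85 mm, as specified. The real gripper therefore stands about 27 mm higher than the reported z, with the tips near 46 mm. I'll continue down on contact and camera evidence.

```bash
(python3 -m crank '[[[0,0,0,0,0,0.3,1],[0,0,0,0,0,0.2,1],[0,0,0,0,0,0,1]]]'; python3 -m crank '[[[0,0,0,0,0,0.2,1],[0,0,0,0,0,0,1]]]'; python3 -m crank '[[[0,0,0,0,0,0.2,1],[0,0,0,0,0,0,1]]]') | grep -E "pos|ft"
```

```text
tool_pos: [474.3, -60.6, 28.3]
ft_force: [0.3, 0.0, -0.6]
tool_pos: [474.4, -60.6, 26.4]
ft_force: [-0.3, 0.2, 0.5]
tool_pos: [474.4, -60.6, 24.4]
ft_force: [-0.5, -0.4, -0.5]
```

```bash
cat > look.py <<'E'
from station import *
from h import *
a=np.radians(8.9);rel(state());c=capture("scene");W=world(c);P=W.reshape(-1,3);d=P[:,:2]-[477.5,-69];ss=d@[np.cos(a),np.sin(a)];t=d@[-np.sin(a),np.cos(a)]
y,r=masks(c,W);y=y.ravel();q=(abs(ss)>60)&(abs(ss)<95)&(t>-30)&(t<45)&(P[:,2]>90)&(P[:,2]<180);print("body low z",np.percentile(P[q,2],[1,2,5]))
q=y&(abs(ss)<35);print("plate z",np.median(P[q,2]),"t",np.percentile(t[q],[2,98]).round(1),q.sum())
w=(P[:,2]>46)&(P[:,2]<57)&(abs(ss)>22)&(abs(ss)<44)&(t>20)&(t<165);print("wall t",np.percentile(t[w],[5,50,95]).round(1),w.sum())
E
python3 look.py;(python3 -m crank '[[[0,0,0,0,0,0.2,1],[0,0,0,0,0,0,1]]]'; python3 -m crank '[[[0,0,0,0,0,0.2,1],[0,0,0,0,0,0,1]]]'; python3 -m crank '[[[0,0,0,0,0,0.2,1],[0,0,0,0,0,0,1]]]') | grep -E "pos|ft"
```

```text
t_s 6.25 s -1.8 t 8.8 tipz 10.4 yaw 98.92 zax [-0.  0. -1.] F [-0.5 -0.4 -0.5] w 0.8
body low z [123.45745057 124.32903419 127.3638998 ]
plate z 35.40588025715392 t [-25.3  17.9] 131
wall t [31.  36.7 42.1] 138
tool_pos: [474.5, -60.6, 22.4]
ft_force: [-0.2, -0.2, 0.1]
tool_pos: [474.5, -60.7, 20.6]
ft_force: [0.2, -0.0, 5.3]
tool_pos: [474.5, -60.7, 18.7]
ft_force: [-0.5, -0.1, 6.4]
```

Contact is at TCP z ≈ 21.5, with the spring force as specified. I'll press to about 7 mm.

```bash
(python3 -m crank '[[[0,0,0,0,0,0.2,1],[0,0,0,0,0,0.2,1],[0,0,0,0,0,0,1]]]';python3 -m crank '[[[0,0,0,0.5,0,0,1],[0,0,0,0.5,0,0,1],[0,0,0,0,0,0,1]]]'; python3 -m crank '[[[0,0,0,0.3,0,0,1],[0,0,0,0,0,0,1]]]'; ) | grep -E "pos|ft"; python3 look.py
```

```text
tool_pos: [474.5, -60.6, 14.7]
ft_force: [-0.7, 0.0, 7.2]
tool_pos: [472.8, -50.3, 14.9]
ft_force: [-1.9, 1.3, 7.7]
tool_pos: [472.4, -47.7, 14.9]
ft_force: [-1.7, 1.4, 7.6]
t_s 7.7 s -1.7 t 21.8 tipz 0.9 yaw 98.92 zax [ 0. -0. -1.] F [-1.7  1.4  7.6] w 0.2
body low z [114.19605855 115.18307002 117.46157343]
plate z 28.42600134656375 t [-6.5 27. ] 90
wall t [43.9 50.  55.6] 150
```

```bash
(python3 -m crank '[[[0,0,0,1,0,0,1],[0,0,0,1.2,0,0,1],[0,0,0,1.2,0,0,1],[0,0,0,1,0,0,1],[0,0,0,0.6,0,0,1]]]';python3 -m crank '[[[0,0,0,0,0,0,1]]]'  ) | grep -E "pos|ft"; python3 look.py
```

```text
tool_pos: [464.5, 1.9, 14.9]
ft_force: [-1.5, -1.9, 6.8]
tool_pos: [464.4, 2.6, 14.9]
ft_force: [-2.2, 1.6, 6.2]
t_s 8.35 s -1.9 t 72.8 tipz 0.9 yaw 99.00 zax [-0.  0. -1.] F [-2.2  1.6  6.2] w 0.4
body low z [114.81989871 116.17625336 117.18384481]
plate z 28.011869642459093 t [35.  79.6] 73
wall t [ 93.6 100.  105.8] 159
```

```bash
(python3 -m crank '[[[0,0,0,0.8,0,0,1],[0,0,0,1.2,0,0,1],[0,0,0,1.0,0,0,1],[0,0,0,0.6,0,0,1],[0,0,0,0.4,0,0,1]]]';python3 -m crank '[[[0,0,0,0,0,0,1]]]'; python3 -m crank '[[[0,0,0,0.3,0,0,1],[0,0,0,0,0,0,1]]]' ;python3 -m crank '[[[0,0,0,0.3,0,0,1],[0,0,0,0,0,0,1]]]' ) | grep -E "pos|ft"; python3 look.py
```

```text
tool_pos: [458.1, 41.2, 14.8]
ft_force: [-0.6, -2.2, 7.4]
tool_pos: [458.0, 41.7, 14.8]
ft_force: [-2.0, 0.9, 7.1]
tool_pos: [457.7, 44.2, 14.8]
ft_force: [-1.7, 0.2, 8.3]
tool_pos: [457.2, 47.0, 14.8]
ft_force: [-2.0, 1.0, 6.2]
t_s 9.4 s -2.1 t 117.8 tipz 0.8 yaw 98.92 zax [-0. -0. -1.] F [-2.   1.   6.2] w 0.8Traceback (most recent call last):
  File "look.py", line 4, in <module>
    y,r=masks(c,W);y=y.ravel();q=(abs(ss)>60)&(abs(ss)<95)&(t>-30)&(t<45)&(P[:,2]>90)&(P[:,2]<180);print("body low z",np.percentile(P[q,2],[1,2,5]))
                                                                                                                      ~~~~~~~~~~~~~^^^^^^^^^^^^^^^^
    return _quantile_unchecked(
        a, q, axis, out, overwrite_input, method, keepdims, weights)
    return _ureduce(a,
                    func=_quantile_ureduce_func,
    ...<5 lines>...
                    overwrite_input=overwrite_input,
                    method=method)
    r = func(a, **kwargs)
    result = _quantile(arr,
                       quantiles=q,
    ...<2 lines>...
                       out=out,
                       weights=wgt)
    slices_having_nans = np.isnan(arr[-1, ...])
                                  ~~~^^^^^^^^^
IndexError: index -1 is out of bounds for axis 0 with size 0
```

```bash
sed -i 's/;q=(abs(ss)>60).*$//' look.py; (for k in 1 ; do python3 -m crank '[[[0,0,0,0.4,0,0,1],[0,0,0,0,0,0,1]]]';python3 -m crank '[[[0,0,0,0.4,0,0,1],[0,0,0,0,0,0,1]]]';python3 -m crank '[[[0,0,0,0.4,0,0,1],[0,0,0,0,0,0,1]]]';done ) | grep -E "pos|ft"; python3 look.py
```

```text
tool_pos: [456.5, 51.1, 14.8]
ft_force: [-1.8, 1.0, 8.5]
tool_pos: [455.9, 55.1, 14.8]
ft_force: [-1.8, 1.0, 7.4]
tool_pos: [455.6, 58.3, 14.9]
ft_force: [-1.5, -2.2, 7.6]
t_s 10.05 s -1.9 t 129.2 tipz 0.9 yaw 98.88 zax [-0.    -0.001 -1.   ] F [-1.5 -2.2  7.6] w 0.4
plate z 27.772714878790154 t [100.  135.8] 46
wall t [ 28.6 152.9 158.7] 180
```

```bash
(for k in 1 ; do python3 -m crank '[[[0,0,0,0.4,0,0,1],[0,0,0,0,0,0,1]]]';python3 -m crank '[[[0,0,0,0.4,0,0,1],[0,0,0,0,0,0,1]]]';python3 -m crank '[[[0,0,0,0.4,0,0,1],[0,0,0,0,0,0,1]]]';done ) | grep -E "pos|ft"; python3 look.py
```

```text
tool_pos: [455.2, 62.1, 14.9]
ft_force: [-0.3, -2.8, 8.1]
tool_pos: [454.7, 66.0, 14.9]
ft_force: [-0.4, -2.2, 7.2]
tool_pos: [454.5, 66.8, 14.9]
ft_force: [4.2, -15.3, 7.3]
t_s 10.7 s -1.7 t 137.8 tipz 0.9 yaw 98.66 zax [-0.    -0.005 -1.   ] F [  4.2 -15.3   7.3] w 0.5
plate z 28.460696111032778 t [ 88.6 135.7] 29
wall t [ 28.8 151.9 158.7] 198
```

The carriage is against the stop: the finger bears on the wall with 15 N and the wall is no longer moving. I'll ease the push a little, then lift straight up.

```bash
(python3 -m crank '[[[0,0,0,-0.2,0,0,1],[0,0,0,0,0,0,1]]]';python3 -m crank '[[[0,0,0,0,0,-0.3,1],[0,0,0,0,0,-0.3,1],[0,0,0,0,0,-0.3,1],[0,0,0,0,0,0,1]]]';python3 -m crank '[[[0,0,0,-0.3,0,-0.5,1],[0,0,0,0,0,-1,1],[0,0,0,0,0,-3,1],[0,0,0,0,0,-5,1],[0,0,0,0,0,-5,1]]]';python3 -m crank '[[[0,0,0,-5,0,-3,1],[0,0,0,-5,0,0,1],[0,0,0,-5,0,0,1],[0,0,0,-5,0,0,1],[0,0,0,0,0,0,1]]]') | grep -E "time|pos|ft"; python3 look.py; python3 - <<'E'
from station import *
from h import *
c=capture("scene")["image"][220:350,235:425];b=capture("wrist")["image"];t=capture("top")["image"][220:340,190:400]
cv2.imwrite("pics/m6.png",np.vstack([np.hstack([cv2.resize(c,(400,280),interpolation=2),cv2.resize(b,(372,280))]),cv2.resize(t,(772,300),interpolation=2)]))
E
```

```text
time_s: 10.95
tool_pos: [454.5, 66.8, 14.9]
ft_force: [2.7, -7.2, 7.3]
time_s: 11.35
tool_pos: [454.2, 66.8, 23.8]
ft_force: [1.6, -8.1, 4.8]
time_s: 11.85
tool_pos: [453.7, 66.2, 170.5]
ft_force: [1.7, -0.3, 0.2]
time_s: 12.35
tool_pos: [484.5, -131.4, 195.0]
ft_force: [-0.5, 0.5, -0.4]
t_s 12.35 s -2.7 t -62.7 tipz 181.0 yaw 98.40 zax [ 0.001 -0.002 -1.   ] F [-0.5  0.5 -0.4] w 0.3
plate z 35.50751157078911 t [ 88.2 137.7] 787
wall t [ 35.7  83.4 158.1] 361
```

View pics/m6.png

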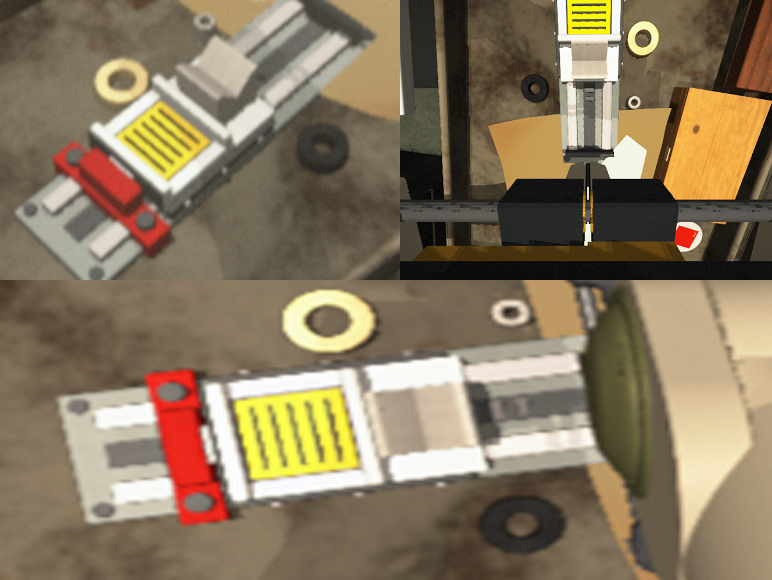

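The picture shows the carriage nose on the stop pad (bottom view, about (210,440)). The plate is back up at 35.5 mm, flush with the cheeks, and the rings and bushing are undisturbed.

```bash
python3 -c "
from station import *
print(hand_in())"
```

```text
the job is handed in; nothing more can be done
None
```

The job is handed in: the carriage rests against the red end stop, the release plate sprang up only there (measured at 35.5 mm, flush), so it should be locked, and the gripper ended clear of everything at about 12.5 s of the 32 s; the hand-in returned no verdict.

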